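Tip the angle bracket onto its long leg and fit it over the rod of its stand

ROBOT

A 7-joint arm with a two-finger parallel gripper is mounted at the origin on a cart in front of the work surface, level with it; the furniture and walls round the work are solid. World frame = base frame: x ahead of the robot, y to its left, z up, the work surface at z = 0. Lengths are in m, angles in rad, forces in N, time in s.
With the tool pointing down it reaches from about 0.35 to 0.9 m from the base axis. Payload 8.1 kg.
Tool frame: the origin (TCP) lies midway between the tips of the shut fingers; the grasp point (between the pads) lies arm.tcp_to_grasp behind it (arm.tcp_to_grasp is the distance from the TCP to the grasp point, in m); z points along the fingers, y is the line along which they close (so a half turn about z gives the same grasp; the last joint's range is limited). The gripper opens to 92 mm and grips with 3 to 60 N. Pads are 19 mm wide; open, the fingers measure 130 mm over their backs; the gripper's body (75 mm by 190 mm) begins 47 mm behind the grasp point.
Start: joints at [-1.356, 0.434, 0.025, 1.573, -0.012, 1.134, -0.075], TCP at [0.195, 0.594, 0.227] pointing down, gripper open.
Joint ranges: [-2.62, 2.62], [-0.44, 2.09], [-1.27, 1.32], [0.08, 2.57], [-1.32, 4.46], [0.12, 2], [-2.74, 2.74]. Speed limits (rad/s): [2.22, 2.22, 3.01, 3.01, 3.14, 3.14, 3.14].

INTERFACE

Orientations are given as a rotation vector (axis times angle).
In Python, from cell import observe, get_image, arm gives the robot as it stands. The module is installed in compiled form; this text tells all that it offers.
- The arm moves only by the tool drive_tool, never from a script. Its argument "steps" is a list of rows, each a list of 5 numbers: the closure, from 0 (fully open) to 1 (shut), then the shift along the world's x, y, z in mm, then the turn about the world's z in rad. In form: [[hand, x, y, z, roll], ...]. A call has 1 to 20 rows; each row shifts and turns the commanded pose from where the row before left it; what a row does not reach is not made up. A row lasts 1/12 s, in which the tool goes at most 41.7 mm and 7.16 degrees, less where a joint would pass 70% of its speed; a pose out of reach is approached as far as the arm can. A call with a gripper value outside its range is refused whole. The fingers move at their own pace and stop on an object; "grip_force" is the grip in N (left out, the last holds). Time passes only in rows, so rows that do not move let the fingers close. It gives the time, the measured TCP pose, the force, the opening and the grip force at its end, in the units of the state.
- observe(): the state, without advancing time (a new reading comes with each control period).
- get_image(name): name is "side" or "top"; returns a dict with "image" (400x640x3 uint8, red, green, blue), "vfov" (degrees; the focal length in pixels is half the picture's height over the tangent of half this angle, whatever the lens; pixels are square), "cx", "cy" (the principal point, pixels), "xyz" and "attitude" of the camera in the world. Camera axes: x right, y down, z forward; pixel columns grow to the right and rows downward; lengths in m; the calibration is good to about 2 mm. A picture is of the moment at which its call begins. There is no depth.
- arm.sign_off(): hands the job in; it is judged then, once.
The state is a dict: "clock": time; "joints": joint angles; "dq": joint speeds; "joint_efforts": joint torques, N m; "position": TCP position; "ee_rot": TCP orientation; "force": force on the tool from outside, world axes, zero at the start; "ft_torque": the same for the moment, N m; "width": opening from 0.0 (shut) to 1.0 (fully open); "gripper_force": force on a finger pad.
Only numpy, scipy, OpenCV 4.12 (cv2) and the standard library are available. Lean on these libraries where they do the work, as an engineer would, in place of code of your own. Each camera call takes 0.05 s, during which the arm holds its last target. There are 200 camera calls.

TASK

The L-shaped angle bracket is standing on its short leg. Keeping its corner on the worktop, tip it over that corner and let it down gently, without letting it fall, until it rests flat on its long, drilled leg. Then pick it up, carry it to the stand and lower the hole squarely over the upright rod until the long leg lies flat on the base plate, with the short leg standing up over the long end of the base and the bracket in line with the base; do not drop it down the rod, and leave the other things on the bench where they are.

Things in the scene. Friction and masses are not known exactly. Their poses are not given: they have to be found in the camera images.
- bracket_corner (a point): Middle of the outer corner edge of the loose L-shaped aluminium bracket (0.2 kg; 50 mm wide, legs 8 mm thick). Its axes, same for all its points: x from the corner along the 70 mm short leg (z 0 to 8), z along the 110 mm long leg (x 0 to 8), y along the corner edge. At the start z is up and x points roughly away from the robot; tipped a quarter turn towards -x, it lies on the long leg with x up.
- bracket_long (a point): Centre of the bracket's long leg, at x 4, y 0, z 55 mm from the corner edge, in the bracket's axes.
- bracket_short (a point): Centre of the bracket's short leg, at x 39, y 0, z 4 mm from the corner edge, in the bracket's axes.
- bracket_hole (a point): Centre of the 15.5 mm hole through the bracket's long leg, on its outer face (bracket x 0, y 0, z 62 mm); the hole runs along x. A brass bush of the same bore, 24 mm in diameter, stands 8 mm proud of the inner face, so the bore is 16 mm long; its mouth in the outer face is chamfered 1.5 mm.
- rod_foot (a point): Foot of the rod of the fixed stand, on the upper face of its dark steel base plate (150 x 66 x 12 mm, flat on the worktop). The rod is vertical, 12 mm thick, 100 mm high above the plate, tapered to 7 mm in its last 6 mm. z up; x along the plate to its long end, 96 mm from the rod (two small screws); the short end is 54 mm off at -x; y across, 33 mm each way.
- rod_top (a point): Top end of the stand's rod, 112 mm above the worktop.
- steel_block: Loose grey steel bench block, 62 x 78 x 26 mm, origin at the centre of its underside; a bystander, to be left alone.
- clear_jar: Loose open clear jar, 65 mm across, 52 mm high, origin at the centre of its underside; a bystander, to be left alone.
- wax_block: Loose block of carving wax, 30 x 45 x 16 mm, origin at the centre of its underside; a bystander, to be left alone.

How it is judged:
By the outcome, as a careful person would: the job done as asked, in the order asked, and still so for the second after the job is handed in, with the robot touching nothing.
It also fails if it takes over 61 s, if anything falls off the work surface, if the arm or the gripper's body presses on something with over 40 N, if the wrist force passes 120 N, or if a joint passes its speed limit or range.

## Working session

There is one attempt and no reset: what is moved stays moved. The work goes in short steps, Python scripts to look and compute and a tool call to move; the robot and the scene stay as the last step left them, time stands still between calls to the robot, and variables do not carry over. Pictures are saved under pics/ and viewed, at most 10 in all, crops included, and the job is handed in when it is done.

Besides the shell and the picture viewer there is one more tool, called after "Request:" in YAML: its name, and indented under it one key for each argument. drive_tool: Moves the arm, as the interface text tells. Its arguments: {"type":"object","properties":{"steps":{"type":"array"},"grip_force":{"type":"number"}},"required":["steps"]}

```bash
mkdir -p pics; ls
python3 - <<'E'
from cell import observe,get_image,arm
import cv2
print(observe()); print(arm.tcp_to_grasp)
for n in("side","top"):
    g=get_image(n); im=g.pop("image"); print(n,g); cv2.imwrite(f"pics/{n}0.png",im[:,:,::-1])
E
```

```text
pics
{'clock': 0.0, 'joints': array([-1.35560517,  0.43522568,  0.02495841,  1.57408098, -0.01161846,
        1.13401213, -0.07509902]), 'dq': array([-4.37423309e-04,  6.08458066e-04, -6.51914682e-04,  4.14838735e-04,
       -2.59584767e-05,  9.69155636e-04,  6.89034944e-04]), 'joint_efforts': array([-1.19814002e-03, -6.67858815e+01,  9.84875187e-01, -3.14457071e+01,
       -6.03315979e-02,  4.29848477e-02,  1.69306245e-04]), 'position': array([0.19517408, 0.59320693, 0.22594936]), 'ee_rot': array([-4.97164639e-01, -3.10187151e+00,  2.47506380e-03]), 'force': array([0.28173274, 0.88290579, 1.55158062]), 'ft_torque': array([-0.03790785,  0.02692639, -0.00961262]), 'gripper_force': 0.0, 'width': 1.0013057294957919}
0.0188
side {'vfov': 44.19785410660794, 'cx': 314.11188319083567, 'cy': 200.10352075455782, 'xyz': array([0.5845061 , 0.75465365, 0.61538736]), 'attitude': array([-0.10502587,  2.71100551, -1.54794136])}
top {'vfov': 50.63120852405829, 'cx': 312.28644924124177, 'cy': 203.5001469738501, 'xyz': array([ 0.55920169, -0.14323592,  1.07222954]), 'attitude': array([-2.16724667,  2.19366812, -0.07580495])}
```

View pics/side0.png

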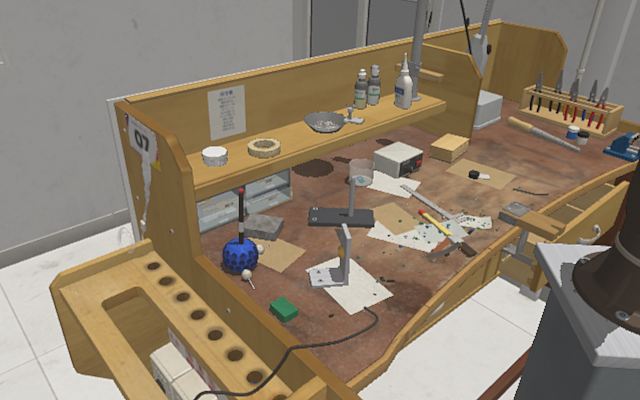

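View pics/top0.png

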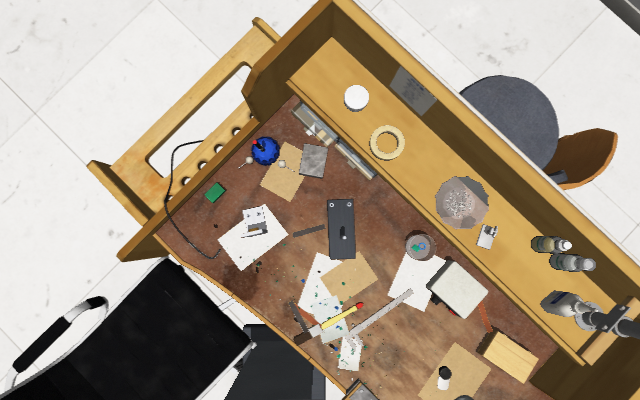

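The side view shows the bracket upright around (340,265) and the stand at (345,215). In the top view the bracket is around (255,222) and the stand at (341,228).

```bash
cat > h.py <<'E'
import numpy as np,cv2
from scipy.spatial.transform import Rotation as R
from cell import observe,get_image,arm
class Cam:
    def __init__(s,n):
        g=get_image(n); s.im=np.ascontiguousarray(g["image"][:,:,::-1]); s.f=200/np.tan(np.radians(g["vfov"])/2)
        s.c=np.array([g["cx"],g["cy"]]); s.o=np.array(g["xyz"]); s.R=R.from_rotvec(g["attitude"]).as_matrix()
    def ray(s,p):
        d=s.R@np.append((np.array(p,float)-s.c)/s.f,1); return d/np.linalg.norm(d)
    def onz(s,p,z):
        d=s.ray(p); return s.o+d*(z-s.o[2])/d[2]
    def px(s,P):
        q=s.R.T@(np.array(P,float)-s.o); return s.c+s.f*q[:2]/q[2]
def tri(a,p,b,q):
    A=[];B=[]
    d1,d2=a.ray(p),b.ray(q); M=sum(np.eye(3)-np.outer(d,d) for d in(d1,d2))
    v=sum((np.eye(3)-np.outer(d,d))@o for d,o in((d1,a.o),(d2,b.o)))
    X=np.linalg.solve(M,v); return X,np.linalg.norm(np.cross(X-a.o,d1))*2
def crop(im,x,y,w,h,k): return cv2.resize(im[y:y+h,x:x+w],None,fx=k,fy=k,interpolation=cv2.INTER_CUBIC)
E
python3 - <<'E'
from h import *
s,t=Cam("side"),Cam("top")
a=crop(s.im,300,180,80,120,5); b=crop(t.im,235,190,80,60,5);c=crop(t.im,315,190,80,60,5)
o=np.hstack([a,np.vstack([b,c[:300]])]); cv2.imwrite("pics/c1.png",o); print(o.shape)
print("base frame", s.px([0,0,0]), t.px([0,0,0]), t.onz((255,222),0), t.onz((341,228),0))
E
```

```text
(600, 800, 3)
base frame [642.97918928 293.160858  ] [258.75596381 466.60367335] [0.59457867 0.00810956 0.        ] [ 0.57676655 -0.20970617  0.        ]
```

View pics/c1.png

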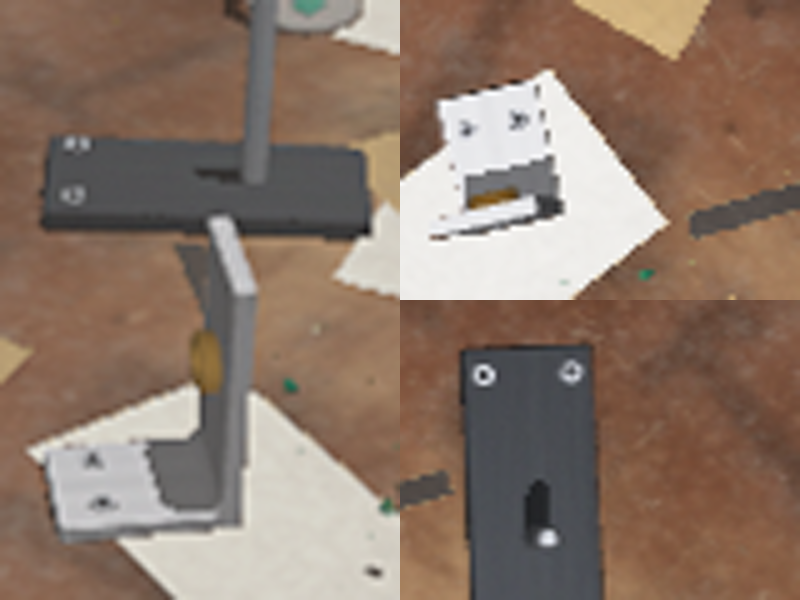

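In the c1 crop the bracket stands with its long leg on the robot side. The long-leg top corners are at about side (351,238) and (345.6,223). The rod top in the top view is at about (344.6,237.5), and the base plate's far corners are at about (327,199.5) and (353.5,199.5). Next I measure these.

Run:
```python
from h import *
np.set_printoptions(precision=4,suppress=True)
s,t=Cam("side"),Cam("top")
S=lambda u,v:(300+(u-2)/5,180+(v-2)/5)
T=lambda u,v:(235+(u-402)/5,190+(v-2)/5)
for n,p,z in [("top in -y",(210,221),.11),("top out -y",(228,216),.11),("top out +y",(256,292),.11),("top in +y",(237,296),.11),
 ("short far -y",(46,452),.008),("short far +y",(62,530),.008),("short far+y bot",(65,542),0),("corner +y",(241,526),0)]:
    print("S",n,s.onz(S(*p),z))
for n,p,z in [("top out +y",(430,234),.11),("top in +y",(432,222),.11),("top out -y",(535,216),.11),("top in -y",(535,196),.11),("out -y side",(560,212),.11),
 ("far +y",(438,101),.008),("far -y",(549,71),.008)]:
    print("T",n,t.onz(T(*p),z))
# stand
g=t.im[175:270,310:380]; h=cv2.cvtColor(g,cv2.COLOR_BGR2HSV); m=((g.max(2)<85)&(h[...,1]<90)).astype(np.uint8)
m=cv2.morphologyEx(m,cv2.MORPH_CLOSE,np.ones((5,5)))
c=max(cv2.findContours(m,0,2)[0],key=cv2.contourArea)+np.array([310,175])
r=cv2.minAreaRect(c); print(r); b=cv2.boxPoints(r)
for q in b: print(q,t.onz(q,.012))
rt=(315+(547-402)/5,190+(537-302)/5); print("rodtop",rt,t.onz(rt,.112))
for n,q in [("screw1",(484,374)),("screw2",(571,371))]: print(n,t.onz((315+(q[0]-402)/5,190+(q[1]-302)/5),.012))
for q in [(52,137),(365,150),(372,225),(42,218)]: print("S base",s.onz(S(*q),.012))
print("S rod foot",s.onz(S(256,183),.012))
g=s.im
a=crop(s.im,325,150,50,60,6); b=crop(s.im,200,60,110,180,2); d=crop(t.im,225,110,140,110,3)
o=np.zeros((360,300+220+420,3),np.uint8);o[:360,:300]=a;o[:360,300:520]=b;o[:330,520:]=d
cv2.imwrite("pics/c2.png",o[:,:800])
R0=R.from_rotvec(observe()["ee_rot"]).as_matrix();print(R0)
print("shelf front top view", t.onz((340,120),.2),t.onz((420,215),.2))
```

```text
S top in -y [ 0.5761 -0.0175  0.11  ]
S top out -y [ 0.5695 -0.0215  0.11  ]
S top out +y [0.5588 0.0273 0.11  ]
S top in +y [0.5656 0.0304 0.11  ]
S short far -y [ 0.6352 -0.0028  0.008 ]
S short far +y [0.6257 0.0429 0.008 ]
S short far+y bot [0.6246 0.0402 0.    ]
S corner +y [0.5584 0.0252 0.    ]
T top out +y [0.5587 0.0254 0.11  ]
T top in +y [0.5641 0.0245 0.11  ]
T top out -y [ 0.5662 -0.0224  0.11  ]
T top in -y [ 0.5753 -0.0224  0.11  ]
T out -y side [ 0.5679 -0.0338  0.11  ]
T far +y [0.6255 0.0393 0.008 ]
T far -y [ 0.64   -0.0169  0.008 ]
((332.0237731933594, 228.99888610839844), (59.83695983886719, 44.28315353393555), 87.27368927001953)
[308.4842 200.1674] [ 0.6475 -0.1284  0.012 ]
[352.7172 198.0611] [ 0.6514 -0.2397  0.012 ]
[355.5634 257.8303] [ 0.502  -0.2439  0.012 ]
[311.3303 259.9366] [ 0.4981 -0.1338  0.012 ]
rodtop (344.0, 237.0) [ 0.5545 -0.2092  0.112 ]
screw1 [ 0.6361 -0.1858  0.012 ]
screw2 [ 0.6371 -0.2296  0.012 ]
S base [ 0.6501 -0.2321  0.012 ]
S base [ 0.5033 -0.2346  0.012 ]
S base [ 0.5024 -0.1707  0.012 ]
S base [ 0.6493 -0.1625  0.012 ]
S rod foot [ 0.5541 -0.2008  0.012 ]
[[-0.9499  0.3126 -0.0001]
 [ 0.3126  0.9499 -0.0005]
 [-0.     -0.0005 -1.    ]]
shelf front top view [ 0.7998 -0.1991  0.2   ] [ 0.5983 -0.3605  0.2   ]
```

View pics/c2.png

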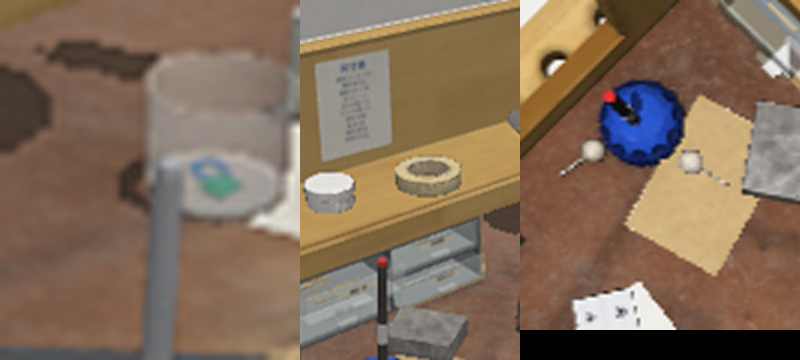

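The c2 crop shows the rod top at about side (353,177.5), the jar behind it and the shelf well behind the stand.

Run:
```python
from h import *
np.set_printoptions(precision=4,suppress=True)
s,t=Cam("side"),Cam("top")
print("rodtop tri",tri(t,(344,237),s,(353,177.5)), s.onz((353,177.5),.112))
for P in [(.42,.07,.02),(.38,.08,.06),(.464,-.02,0.004),(.52,-.105,.06),(.445,-.12,.06)]: print(P,t.px(P),s.px(P))
for a,b in [((176,262),(0,0)),((255,345),(0,0)),((120,257),(0,0)),((92,162),(0,0))]: print(a,t.onz(a,.03),t.onz(a,.15))
im=t.im.copy()
for P in [(.5635,.002,0),(.5635,.002,.11),(.5635+.0683,.0172,.0),(.5545,-.207,.012)]: cv2.circle(im,tuple(np.round(t.px(P)*1).astype(int)),0,(0,0,255),-1)
im2=s.im.copy()
for P in [(.5635,.002,0),(.5635,.002,.11),(.5635+.0683,.0172,.0),(.5545,-.207,.012),(.5545,-.207,.112)]: cv2.circle(im2,tuple(np.round(s.px(P)).astype(int)),0,(0,0,255),-1)
cv2.imwrite("pics/c3.png",np.hstack([crop(im,160,180,200,150,2),crop(im2,290,160,100,150,3)[:300]])[:, :800] if 0 else np.hstack([crop(im,160,180,200,150,2),cv2.resize(im2[160:310,290:390],(400,600))[:300*2:2]]))
```

```text
rodtop tri (array([ 0.5546, -0.2095,  0.1075]), np.float64(0.00012563088730894504)) [ 0.5549 -0.201   0.112 ]
(0.42, 0.07, 0.02) [228.8313 293.0585] [425.4435 297.0033]
(0.38, 0.08, 0.06) [221.1059 312.6004] [452.5575 284.6904]
(0.464, -0.02, 0.004) [266.0821 273.9835] [396.0549 271.0091]
(0.52, -0.105, 0.06) [298.9702 251.9742] [368.4702 222.2289]
(0.445, -0.12, 0.06) [305.6068 283.7622] [404.3328 220.1647]
(176, 262) [0.4979 0.1978 0.03  ] [0.505  0.1586 0.15  ]
(255, 345) [0.2969 0.0044 0.03  ] [ 0.3271 -0.0126  0.15  ]
(120, 257) [0.5117 0.3358 0.03  ] [0.5172 0.2806 0.15  ]
(92, 162) [0.7483 0.4111 0.03  ] [0.7266 0.3473 0.15  ]
```

View pics/c3.png

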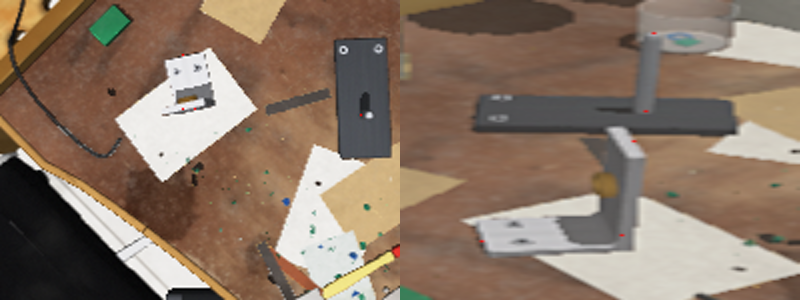

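Request:
drive_tool:
  steps:
    - [0,0,0,30,0]
    - [0,0,0,30,0]
    - [0,0,0,30,0]
    - [0,0,0,30,0]
    - [0,0,0,30,0]
    - [0,18,-29,0,0.027]
    - [0,18,-29,0,0.027]
    - [0,18,-29,0,0.027]
    - [0,18,-29,0,0.027]
    - [0,18,-29,0,0.027]
    - [0,18,-29,0,0.027]
    - [0,18,-29,0,0.027]
    - [0,18,-29,0,0.027]
    - [0,18,-29,0,0.027]
    - [0,18,-29,0,0.027]
    - [0,18,-29,0,0.027]
    - [0,18,-29,0,0.027]
    - [0,18,-29,0,0.027]
    - [0,18,-29,0,0.027]
    - [0,18,-29,0,0.027]
  grip_force: 5

```text
clock: 2.07
position: [0.4659, 0.1571, 0.377]
ee_rot: [-0.139, 3.138, 0.001]
force: [0.1, 0.6, 0.4]
width: 1.0
gripper_force: 0.0
```

Request:
drive_tool:
  steps:
    - [0,17,-25.7,0,0.022]
    - [0,17,-25.7,0,0.022]
    - [0,17,-25.7,0,0.022]
    - [0,17,-25.7,0,0.022]
    - [0,17,-25.7,0,0.022]
    - [0,16.5,-25.6,0,0.022]
    - [0,0,0,-25,0]
    - [0,0,0,-30,0]
    - [0,0,0,-30,0]
    - [0,0,0,-30,0]
    - [0,0,0,-30,0]
    - [0,0,0,-30,0]
    - [0,0,0,-30,0]
    - [0,0,0,-20,0]
    - [0,0,0,0,0]
    - [0,0,0,0,0]

```text
clock: 3.4
position: [0.5663, 0.0046, 0.1514]
ee_rot: [0.343, -3.121, 0.0]
force: [0.7, 0.4, 1.3]
width: 0.998
gripper_force: 0.0
```

Run:
```python
from h import *
s,t=Cam("side"),Cam("top")
o=np.hstack([crop(s.im,290,160,100,150,4),crop(t.im,215,170,100,150,4)]); cv2.imwrite("pics/d1.png",o)
p=observe()["position"]; print(p,s.px(p),t.px(p))
```

```text
[0.56787805 0.00450134 0.15331401] [347.11341769 210.48452714] [246.71606918 232.07520144]
```

View pics/d1.png

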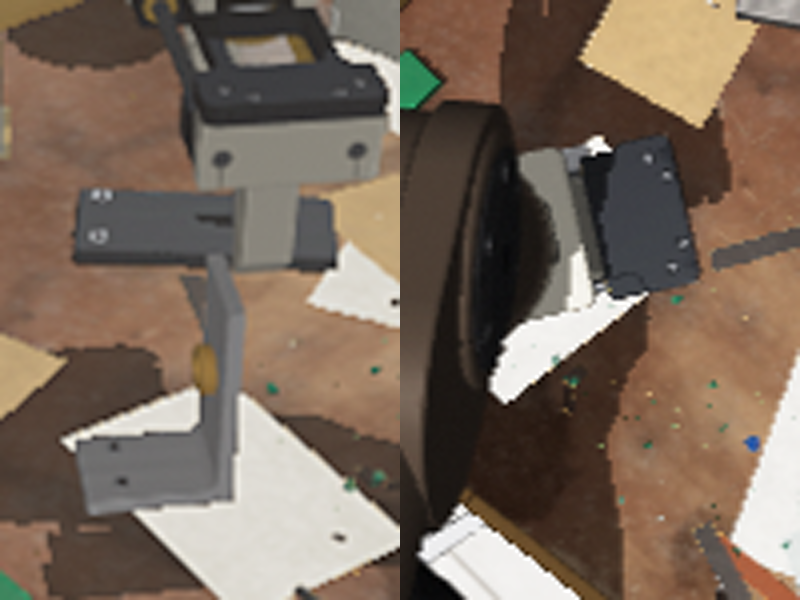

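The gripper is over the leg: the near finger tip is at about side (356,227) and the leg top at (346,225). I descend and pinch lightly.

Request:
drive_tool:
  steps:
    - [0,0,-1,-25,0]
    - [0,0,0,-20,0]
    - [0,0,0,-7,0]
    - [0,0,0,0,0]
    - [0.3,0,0,0,0]
    - [0.4,0,0,0,0]
    - [0.5,0,0,0,0]
    - [0.6,0,0,0,0]
    - [0.6,0,0,0,0]
    - [0.6,0,0,0,0]
    - [0.6,0,0,0,0]
    - [0.6,0,0,0,0]
  grip_force: 5

```text
clock: 4.5
position: [0.567, 0.0034, 0.0999]
ee_rot: [-0.343, 3.123, -0.0]
force: [0.7, -1.1, 1.9]
width: 0.546
gripper_force: 5.0
```

Request:
drive_tool:
  steps:
    - [0.6,0,0,-1.5,0]
    - [0.6,-4.4,-1,-0.1,0]
    - [0.6,-4.4,-1,-0.2,0]
    - [0.6,-4.4,-1,-0.3,0]
    - [0.6,-4.4,-1,-0.4,0]
    - [0.6,-4.3,-1,-0.7,0]
    - [0.6,-4.3,-1,-0.9,0]
    - [0.6,-4.3,-1,-1.1,0]
    - [0.6,-4.3,-1,-1.3,0]
    - [0.6,0,0,0,0]

```text
clock: 5.33
position: [0.5305, -0.0044, 0.0927]
ee_rot: [0.343, -3.121, -0.001]
force: [-1.2, -0.4, -0.4]
width: 0.543
gripper_force: 5.0
```

Run:
```python
from h import *
s=Cam("side")
cv2.imwrite("pics/d2.png",crop(s.im,290,160,130,150,4)); print(s.px((.5635,.002,0)),s.px((.5579,.0266,0)))
```

```text
[345.30004024 276.8636232 ] [348.07787945 285.31024378]
```

View pics/d2.png

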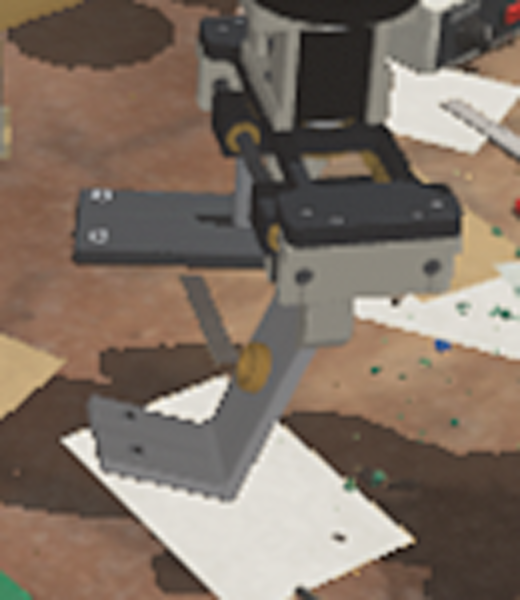

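It tips cleanly: the corner is still at side (348,284.5) as predicted. I continue.

Request:
drive_tool:
  steps:
    - [0.6,-4.1,-0.9,-1.3,0]
    - [0.6,-4.1,-0.9,-1.4,0]
    - [0.6,-4.1,-0.9,-1.6,0]
    - [0.6,-4.1,-0.9,-1.8,0]
    - [0.6,-3.7,-0.8,-2.2,0]
    - [0.6,-3.7,-0.8,-2.4,0]
    - [0.6,-3.7,-0.8,-2.5,0]
    - [0.6,-3.7,-0.9,-2.6,0]
    - [0.6,-3.2,-0.7,-2.9,0]
    - [0.6,-3.2,-0.7,-3.0,0]
    - [0.6,-3.2,-0.7,-3.1,0]
    - [0.6,-3.2,-0.7,-3.2,0]
    - [0.6,-2.7,-0.6,-3.5,0]
    - [0.6,-2.7,-0.6,-3.6,0]
    - [0.6,-2.7,-0.6,-3.7,0]
    - [0.6,-2.7,-0.6,-3.7,0]
    - [0.6,0,0,0,0]

```text
clock: 6.8
position: [0.4766, -0.0166, 0.05]
ee_rot: [0.343, -3.122, 0.0]
force: [0.7, 0.3, -0.6]
width: 0.543
gripper_force: 5.0
```

Request:
drive_tool:
  steps:
    - [0.6,-2,-0.4,-3.8,0]
    - [0.6,-2,-0.4,-3.9,0]
    - [0.6,-2,-0.5,-3.9,0]
    - [0.6,-2,-0.5,-3.9,0]
    - [0.6,-1.3,-0.3,-4,0]
    - [0.6,-1.3,-0.3,-4.1,0]
    - [0.6,-1.3,-0.3,-4.1,0]
    - [0.6,-1.3,-0.3,-4.2,0]
    - [0.6,-0.6,-0.1,-4,0]
    - [0.6,-0.6,-0.1,-4,0]
    - [0.6,-0.5,-0.1,-3,0]
    - [0.6,-0.5,-0.1,-2.5,0]
    - [0.6,0,0,-1.5,0]
    - [0.6,0,0,-1,0]
    - [0.6,0,0,0,0]
    - [0.6,0,0,0,0]

```text
clock: 8.13
position: [0.4617, -0.0199, 0.0029]
ee_rot: [0.343, -3.123, -0.0]
force: [-0.0, -0.5, -1.1]
width: 0.544
gripper_force: 5.0
```

Run:
```python
from h import *
s,t=Cam("side"),Cam("top"); print(observe()["position"],observe()["force"])
cv2.imwrite("pics/d3.png",np.hstack([crop(s.im,290,180,110,130,4),crop(t.im,225,190,90,130,4)])); print(s.px((.5635,.002,0)),s.px((.5579,.0266,0)))
```

```text
[ 0.46172918 -0.01985868  0.0029267 ] [-0.69298724 -1.31541988  0.32724233]
[345.30004024 276.8636232 ] [348.07787945 285.31024378]
```

View pics/d3.png

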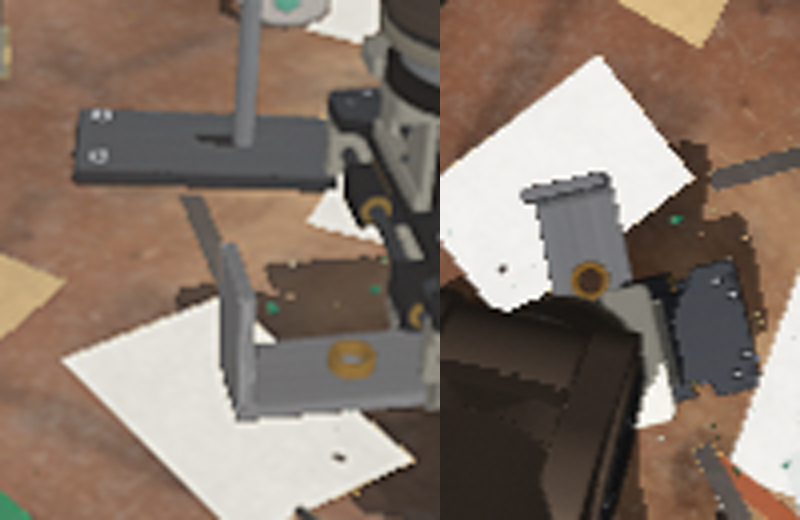

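It lies on its long leg, still pinched. The corner is at about side (349,284) and the bush ring at top (262,260). Next: settle, release and rise.

Request:
drive_tool:
  steps:
    - [0.6,0,0,-1,0]
    - [0.6,0,0,-0.7,0]
    - [0.55,0,0,0,0]
    - [0.4,0,0,0,0]
    - [0.3,0,0,0,0]
    - [0.2,0,0,0,0]
    - [0.1,0,0,0,0]
    - [0.1,0,0,10,0]
    - [0.1,0,0,25,0]
    - [0.1,0,0,30,0]
    - [0.1,0,0,30,0]
    - [0.1,0,0,30,0]
    - [0.1,-30,10,25,0]
    - [0.1,-35,15,0,0]
    - [0.1,-30,15,0,0]
    - [0.1,0,0,0,0]

```text
clock: 9.57
position: [0.3607, 0.0215, 0.1512]
ee_rot: [0.346, -3.119, -0.003]
force: [-1.5, 0.2, -1.3]
width: 0.9
gripper_force: 0.0
```

Run:
```python
from h import *
s,t=Cam("side"),Cam("top"); o=observe();print(o["position"],o["joints"],o["width"])
cv2.imwrite("pics/d4.png",np.hstack([crop(s.im,330,220,80,75,5),crop(t.im,235,215,80,75,5)])); print(s.px((.5635,.002,0)),t.px((.5635,.002,0.07)))
```

```text
[0.36608376 0.02067469 0.1519401 ] [-0.55880252  0.09863098  0.39270059  2.27520571 -0.05549579  0.7747699
  1.66361514] 0.900257346854124
[345.30004024 276.8636232 ] [253.42861804 234.18225639]
```

View pics/d4.png

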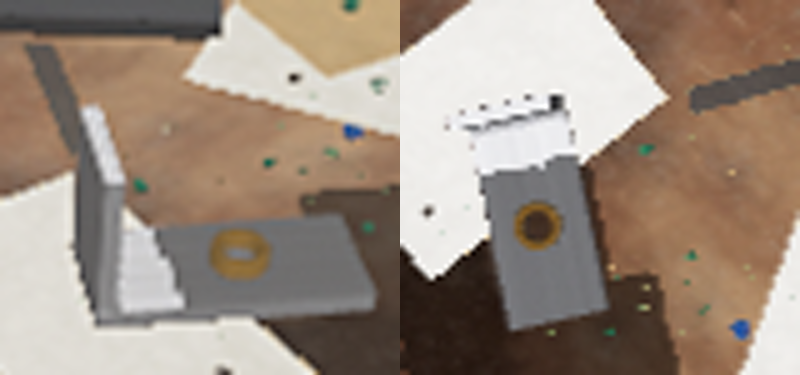

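The bracket lies flat. The short-leg top is at top (246–268,235–239), the bush at top (262,260), and the long-leg end corners at (257,281) and (276,276).

Run:
```python
from h import *
np.set_printoptions(precision=4,suppress=True)
s,t=Cam("side"),Cam("top")
S=lambda u,v:(330+(u-2)/5,220+(v-2)/5)
T=lambda u,v:(235+(u-402)/5,215+(v-2)/5)
A,B=t.onz(T(512,330),.008),t.onz(T(608,307),.008)
print("T long end",A,B,np.degrees(np.arctan2(-(A-B)[0],(A-B)[1])))
print("T hole",t.onz(T(538,226),.016))
for q in [(466,130),(573,110),(455,114),(563,94)]: print("T short top",t.onz(T(*q),.07))
for q in [(85,107),(99,106),(124,182),(107,187)]: print("S short top",s.onz(S(*q),.07))
C,D=s.onz(S(375,294),.008),s.onz(S(340,215),.008)
print("S long end",C,D,np.degrees(np.arctan2(-(C-D)[0],(C-D)[1])))
print("S hole",s.onz(S(241,254),.016),"S corner+y",s.onz(S(98,325),0))
```

```text
T long end [0.4483 0.0022 0.008 ] [ 0.4591 -0.0457  0.008 ] 12.706371801483296
T hole [ 0.5    -0.0119  0.016 ]
T short top [0.5485 0.0153 0.07  ]
T short top [ 0.5574 -0.0353  0.07  ]
T short top [0.5561 0.0205 0.07  ]
T short top [ 0.565  -0.0306  0.07  ]
S short top [ 0.5648 -0.0196  0.07  ]
S short top [ 0.5594 -0.0207  0.07  ]
S short top [0.55   0.0266 0.07  ]
S short top [0.5562 0.0302 0.07  ]
S long end [0.4501 0.0063 0.008 ] [ 0.4597 -0.0421  0.008 ] 11.204206115267711
S hole [ 0.5016 -0.0035  0.016 ] S corner+y [0.5558 0.0243 0.    ]
```

Request:
drive_tool:
  steps:
    - [0.3,15,-1.5,0,-0.12]
    - [0.45,15,-1.5,0,-0.12]
    - [0.5,15,-1.5,0,-0.12]
    - [0.5,15,-1.5,0,-0.12]
    - [0.5,15,-1.5,0,-0.12]
    - [0.5,15,-1.5,0,-0.12]
    - [0.5,15,-1.5,0,-0.12]
    - [0.5,15,-1.5,0,-0.12]
    - [0.5,15,-1.5,0,-0.12]
    - [0.5,15,-1.5,0,-0.12]
    - [0.5,15,-1.5,0,-0.12]
    - [0.5,15,-1.5,0,-0.12]
    - [0.5,10,-0.5,0,-0.12]
    - [0.5,0,0,0,-0.011]
    - [0.5,0,0,0,0]
    - [0.5,0,0,0,0]

```text
clock: 11.1
position: [0.5564, 0.001, 0.1508]
ee_rot: [-1.962, -2.453, 0.002]
force: [0.5, -0.6, 0.4]
width: 0.502
gripper_force: 0.0
```

Run:
```python
from h import *
o=observe();print(o["position"],o["joints"],o["width"]);Y=R.from_rotvec(o["ee_rot"]).as_matrix()[:,1];print(np.degrees(np.arctan2(Y[1],Y[0])))
```

```text
[0.55642193 0.00102991 0.15078261] [-0.60404454  0.4659862   0.71027788  1.87647056 -0.37137511  0.93584098
  0.50016931] 0.5022433486427919
12.707969975172308
```

Next: lower, grip softly to self-align, then firmly, and lift.

Request:
drive_tool:
  steps:
    - [0.5,0,0,-30,0]
    - [0.5,0,0,-30,0]
    - [0.5,0,0,-30,0]
    - [0.5,0,0,-19.5,0]
    - [0.5,0,0,0,0]
    - [0.7,0,0,0,0]
    - [0.85,0,0,0,0]
    - [1,0,0,0,0]
    - [1,0,0,0,0]
    - [1,0,0,0,0]
    - [1,0,0,0,0]
    - [1,0,0,0,0]
  grip_force: 6

```text
clock: 12.1
position: [0.5572, 0.0018, 0.0422]
ee_rot: [1.965, 2.451, 0.001]
force: [-1.0, 0.8, 5.6]
width: 0.089
gripper_force: 6.0
```

Request:
drive_tool:
  steps:
    - [1,0,0,0,0]
    - [1,0,0,0,0]
    - [1,0,0,0,0]
    - [1,0,0,5,0]
    - [1,0,0,15,0]
    - [1,0,0,30,0]
    - [1,0,0,30,0]
    - [1,0,0,30,0]
    - [1,0,0,20,0]
    - [1,0,0,0,0]
    - [1,0,0,0,0]
  grip_force: 40

```text
clock: 13.02
position: [0.5572, 0.0018, 0.1724]
ee_rot: [1.964, 2.45, 0.002]
force: [-0.5, -0.4, -3.2]
width: 0.083
gripper_force: 40.0
```

Run:
```python
from h import *
np.set_printoptions(precision=4,suppress=True)
t=Cam("top"); s=Cam("side"); g=cv2.imread("pics/top0.png"); v=g.max(2).astype(float)
from scipy.ndimage import gaussian_filter1d
L=[];Rr=[]
for r in list(range(206,226))+list(range(244,256)):
    row=gaussian_filter1d(g[r,:,2].astype(float)-g[r,:,0],0.7)  # red-blue: brown vs grey
    x=np.arange(315,370); a=row[315:370]; th=15
    i=[k for k in range(54) if a[k]>th>=a[k+1]]; j=[k for k in range(54) if a[k]<=th<a[k+1]]
    i=[k for k in i if 322<=315+k<=333]; j=[k for k in j if 348<=315+k<=362]
    if i: k=i[-1]; L.append(t.onz((315+k+(a[k]-th)/(a[k]-a[k+1]),r),.012))
    if j: k=j[0]; Rr.append(t.onz((315+k+(th-a[k])/(a[k+1]-a[k]),r),.012))
for n,P in(("L",L),("R",Rr)):
    P=np.array(P); m,c=np.polyfit(P[:,0],P[:,1],1); print(n,len(P),np.degrees(np.arctan(m)),"y at x=.5545",m*.5545+c)
cl=g[230:245,335:352].max(2); print(cl)
```

```text
L 32 1.912259265867589 y at x=.5545 -0.1770724146789005
R 32 1.1503476912297244 y at x=.5545 -0.24112466653908954
[[ 85  85  84  85  76  38  38  40  39  50  82  83  84  85  84  83  83]
 [ 85  86  84  85  76  39  39  39  40  50  83  83  84  85  83  83  83]
 [ 86  86  86  85  78  38  39  39  40  51  83  84  83  85  84  83  83]
 [ 86  86  86  86  78  39  39  40  39  50  84  84  85  85  84  85  84]
 [ 86  86  85  85  78  39  40  40  40  51  84  84  85  86  84  84  83]
 [ 86  87  87  86  78  42  51  55  60  68  72  78  86  85  84  85  83]
 [ 86  87  86  86  80  53  55  75 140 205 184  79  85  86  85  84  83]
 [ 86  87  87  84  73  56  59 102 193 230 218 127  80  86  84  84  83]
 [ 87  89  87  86  82  65  66 104 195 230 216 127  79  85  86  85  84]
 [ 87  88  89  88  84  79  76  78 100 113 102  79  85  85  85  85  84]
 [ 86  88  88  88  87  87  86  88  89  84  86  86  86  87  87  86  85]
 [ 86  87  89  88  89  90  87  87  90  90  85  86  84  87  87  86  84]
 [ 87  88  89  88  90  90  86  87  90  89  86  85  86  88  87  85  83]
 [ 87  87  89  89  89  90  87  88  90  90  88  86  86  88  88  86  84]
 [ 86  87  87  89  89  90  85  86  88  90  88  87  87  88  87  86  85]]
```

Run:
```python
from h import *
np.set_printoptions(precision=4,suppress=True)
t=Cam("top"); s=Cam("side")
for z in(.12,.2,.25): print(z,t.onz((340,129),z),t.onz((420,205),z))
# epipolar: shelf edge point seen in top at (420,205): side pixels vs height
for z in(.1,.15,.2,.25,.3): print(z,s.px(t.onz((420,205),z)), s.px(t.onz((340,129),z)))
g=cv2.imread("pics/top0.png"); h=cv2.imread("pics/side0.png")
a=crop(g,310,100,120,120,3); b=crop(h,180,90,220,180,2)
o=np.zeros((360,800,3),np.uint8); o[:,:360]=a; o[:,360:800]=b; cv2.imwrite("pics/e1.png",o)
```

```text
0.12 [ 0.801  -0.2038  0.12  ] [ 0.6244 -0.3812  0.12  ]
0.2 [ 0.7806 -0.1987  0.2   ] [ 0.619  -0.3612  0.2   ]
0.25 [ 0.768  -0.1955  0.25  ] [ 0.6155 -0.3487  0.25  ]
0.1 [324.5804 146.145 ] [239.8542 176.0861]
0.15 [326.3057 129.6288] [243.9973 156.6435]
0.2 [328.1379 112.0884] [248.3697 136.1248]
0.25 [330.0874  93.4254] [252.9911 114.4381]
0.3 [332.1658  73.5287] [257.8832  91.4809]
```

View pics/e1.png

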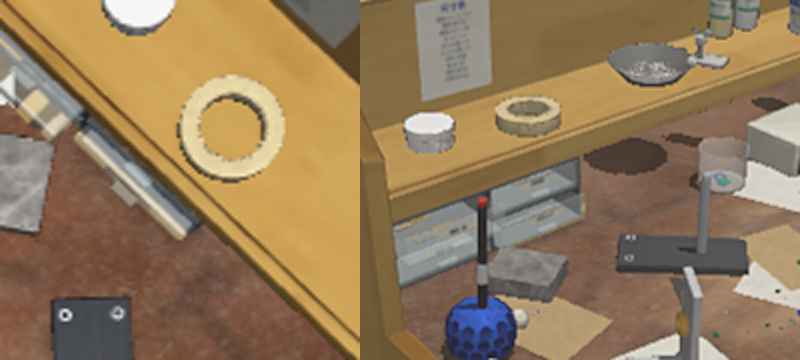

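The shelf front edge is about 0.12 m high, roughly 25 mm clear of the gripper body's final corner. I carry the bracket over the rod.

Request:
drive_tool:
  steps:
    - [1,2,-7,3,-0.007]
    - [1,4.6,-17.4,3,-0.016]
    - [1,4.6,-17.4,2,-0.016]
    - [1,4.6,-17.4,0,-0.016]
    - [1,4.6,-17.4,0,-0.016]
    - [1,4.6,-17.4,0,-0.016]
    - [1,4.6,-17.4,0,-0.016]
    - [1,4.6,-17.4,0,-0.016]
    - [1,4.6,-17.4,0,-0.016]
    - [1,4.6,-17.4,0,-0.016]
    - [1,4.6,-17.4,0,-0.016]
    - [1,4.6,-17.4,0,-0.016]
    - [1,2.7,-10.4,0,-0.012]
    - [1,0,0,0,0]
    - [1,0,0,0,0]
    - [1,0,0,0,0]

```text
clock: 14.55
position: [0.612, -0.2062, 0.1792]
ee_rot: [-2.193, -2.248, -0.0]
force: [0.4, -0.4, -1.8]
width: 0.085
gripper_force: 40.0
```

Run:
```python
from h import *
np.set_printoptions(precision=4,suppress=True)
s,t=Cam("side"),Cam("top"); o=observe();print(o["position"],o["width"],o["joints"]);Y=R.from_rotvec(o["ee_rot"]).as_matrix()[:,1];print(np.degrees(np.arctan2(Y[1],Y[0])))
cv2.imwrite("pics/e2.png",np.hstack([crop(s.im,295,130,90,110,5),crop(t.im,310,180,70,110,5)]))
```

```text
[ 0.6121 -0.2058  0.1794] 0.08607939961569983 [-0.2313  0.5928  0.7536  1.6188 -0.4421  1.1085  0.6639]
1.4663107020752866
```

View pics/e2.png

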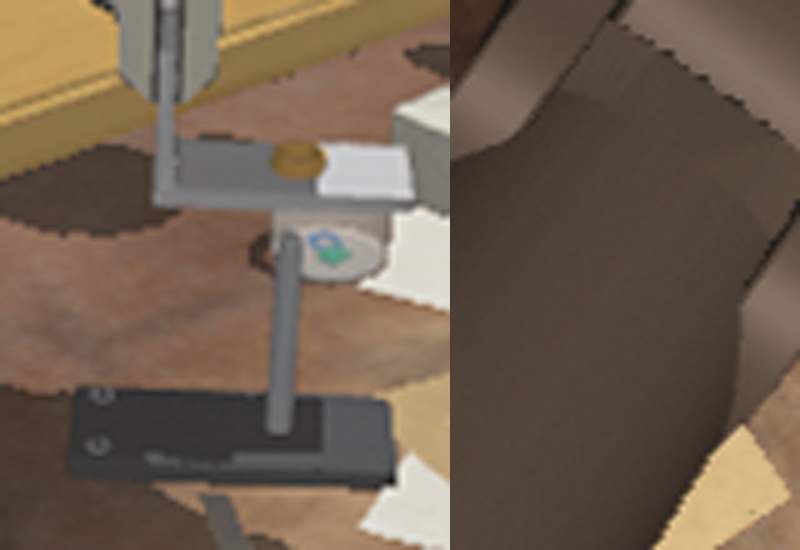

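Run:
```python
from h import *
np.set_printoptions(precision=3,suppress=True)
s=Cam("side")
im=s.im[150:172,340:368]; h=cv2.cvtColor(im,cv2.COLOR_BGR2HSV)
m=((h[...,1]>100)&(h[...,0]<30)).astype(np.uint8); n,l,st,ce=cv2.connectedComponentsWithStats(m)
for i in range(1,n): 
    if st[i][4]>15: print("bush",st[i]+np.array([340,150,0,0,0]),ce[i]+[340,150])
b=np.array([s.px((.5533+12e-3*np.cos(a)*1,-.2082+12e-3*np.sin(a),z)) for a in np.linspace(0,6.28,40) for z in(.145,.153)])
print("pred bush x",b[:,0].min(),b[:,0].max(),"y",b[:,1].min(),b[:,1].max())
print("pred rod top",s.px((.554,-.2093,.112)),"foot",s.px((.554,-.2093,.012)))
# rod centre per row (grey rod on dark/brown): print edges
for r in (185,192,199,205):
    row=s.im[r,340:366].astype(int); print(r,(row[:,2]-row[:,0]).tolist())
```

```text
bush [349 158  11   8  69] [354.014 161.435]
pred bush x 349.06034089401754 360.40405280759944 y 156.73801121256625 164.9696952103294
pred rod top [353.401 175.756] foot [350.87  214.236]
185 [48, 48, 47, 46, 45, 45, 46, 45, 41, 21, 1, -3, -1, -3, -2, 6, 9, 8, 9, 9, 8, 9, 9, 7, 8, 10]
192 [43, 43, 44, 44, 44, 45, 46, 51, 48, 22, -6, -2, -3, -7, 11, 52, 57, 55, 53, 55, 57, 57, 56, 57, 56, 55]
199 [54, 57, 58, 57, 56, 57, 58, 60, 50, 9, -6, -2, -3, -1, 32, 61, 57, 55, 56, 55, 53, 52, 53, 52, 51, 50]
205 [56, 57, 54, 51, 53, 54, 57, 61, 36, -8, -3, -4, -6, 13, 54, 62, 58, 56, 54, 53, 53, 53, 54, 56, 54, 52]
```

The bush and rod agree with the predictions to within about 0.5 mm in x and 2 mm in y, inside the fit's capture range. I descend slowly, watching the force.

Request:
drive_tool:
  steps:
    - [1,0,-0.6,-5,0]
    - [1,0,0,-6,0]
    - [1,0,0,-6,0]
    - [1,0,0,-4,0]
    - [1,0,0,-3,0]
    - [1,0,0,-3,0]
    - [1,0,0,-3,0]
    - [1,0,0,-3,0]
    - [1,0,0,0,0]

```text
clock: 15.45
position: [0.6119, -0.2076, 0.146]
ee_rot: [-2.194, -2.247, 0.0]
force: [-0.4, -0.2, -2.4]
width: 0.088
gripper_force: 40.0
```

Request:
drive_tool:
  steps:
    - [1,0,0,-3,0]
    - [1,0,0,-3,0]
    - [1,0,0,-3,0]
    - [1,0,0,-4,0]
    - [1,0,0,-4,0]
    - [1,0,0,-4,0]
    - [1,0,0,0,0]

```text
clock: 16.03
position: [0.6116, -0.2075, 0.1246]
ee_rot: [-2.194, -2.247, 0.001]
force: [-0.5, 0.0, -2.7]
width: 0.082
gripper_force: 40.0
```

Run:
```python
from h import *
np.set_printoptions(precision=3,suppress=True)
s=Cam("side"); o=observe(); print(o["position"],o["force"],o["ft_torque"])
im=s.im[155:185,335:375]; h=cv2.cvtColor(im,cv2.COLOR_BGR2HSV)
m=((h[...,1]>100)&(h[...,0]<30)).astype(np.uint8); n,l,st,ce=cv2.connectedComponentsWithStats(m)
for i in range(1,n):
    if st[i][4]>15: print("bush",st[i]+np.array([335,155,0,0,0]),ce[i]+[335,155])
for r in range(158,186,1): print(r,s.im[r,346:362].mean(1).astype(int) if 0 else "".join("B" if x[0] else "." for x in [(int(p[2])-int(p[0])>25,) for p in s.im[r,340:368]]))
```

```text
[ 0.612 -0.208  0.125] [-0.554 -0.505 -1.795] [-0.092 -0.012 -0.056]
bush [335 174  13   5  32] [341.969 176.688]
bush [348 181  11   4  20] [353.   183.15]
158 .....BBBBBBBBBBBBBBBBBBBBBBB
159 ...B.......BBBBBBBBBBBBBBBBB
160 ........B..BBBBBBBBBBBBBBBB.
161 BB.......BBBBBBBBBBBBBBBBBBB
162 BBBBB...BBBBBBBBBBBBBBBBBBBB
163 BBBBBBBBBBBBBBBBBBBBBBBBBBBB
164 BBBBBBBBBB.BBBBBBBBBBBBBBBBB
165 BBBBBBBBBB.BBBBBBBBBBBBBBBBB
166 BBBBBBBBBB....BBBBBBBBBBBBBB
167 BBBBBBBBBB.....BBBBBBBBBBBBB
168 BBBBBBBBBB..........BB..BBB.
169 BBBBBBBBBB..................
170 BBBBBBBBBB..................
171 BBBBBBBBB...................
172 BBBBBBBBB...................
173 BBBBBBBBB...................
174 BBBBBBBBBB..................
175 BBBBBBBBB...................
176 BBBBBBBBB...................
177 BBBBBBB.....................
178 BBBBBB.B....................
179 BBBBB.......................
180 ................B...........
181 .........B......BBB.........
182 ........BB......BBB.........
183 ........BBB....BBBB.........
184 ........BBBBBBBBBBB.........
185 ........BBBBBBBBBBB.........
```

The rod shows through the bush and there is no contact force, so I continue down.

Request:
drive_tool:
  steps:
    - [1,0,0,-4,0]
    - [1,0,0,-5,0]
    - [1,0,0,-5,0]
    - [1,0,0,-5,0]
    - [1,0,0,-5,0]
    - [1,0,0,-5,0]
    - [1,0,0,-5,0]
    - [1,0,0,-5,0]
    - [1,0,0,-5,0]
    - [1,0,0,-5,0]
    - [1,0,0,-5,0]
    - [1,0,0,-5,0]
    - [1,0,0,-3,0]
    - [1,0,0,-2,0]
    - [1,0,0,0,0]

```text
clock: 17.33
position: [0.6119, -0.2077, 0.0612]
ee_rot: [-2.194, -2.247, 0.0]
force: [0.9, -0.8, -2.7]
width: 0.09
gripper_force: 40.0
```

Request:
drive_tool:
  steps:
    - [1,0,0,-1,0]
    - [1,0,0,-1,0]
    - [1,0,0,-1,0]
    - [1,0,0,-1,0]
    - [1,0,0,0,0]

```text
clock: 17.75
position: [0.6121, -0.2077, 0.0575]
ee_rot: [-2.195, -2.248, -0.0]
force: [0.5, 0.8, -2.4]
width: 0.085
gripper_force: 40.0
```

Request:
drive_tool:
  steps:
    - [1,0,0,-1,0]
    - [1,0,0,-1,0]
    - [1,0,0,-0.7,0]
    - [1,0,0,0,0]

```text
clock: 18.08
position: [0.6121, -0.2077, 0.0548]
ee_rot: [-2.195, -2.248, 0.0]
force: [0.1, -0.3, -2.7]
width: 0.087
gripper_force: 40.0
```

Request:
drive_tool:
  steps:
    - [1,0,0,-0.6,0]
    - [1,0,0,-0.5,0]
    - [1,0,0,0,0]

```text
clock: 18.33
position: [0.6122, -0.2079, 0.0542]
ee_rot: [2.195, 2.248, 0.0]
force: [-1.7, 1.8, 2.1]
width: 0.079
gripper_force: 40.0
```

The wrist force flips sign at z=0.054, so the bracket is seated. Now a gentle release and retreat.

Request:
drive_tool:
  steps:
    - [1,0,0,-0.4,0]
    - [1,0,0,0,0]
    - [1,0,0,0,0]
  grip_force: 5

```text
clock: 18.58
position: [0.6122, -0.2079, 0.054]
ee_rot: [2.195, 2.248, 0.001]
force: [-2.3, 0.1, 6.2]
width: 0.089
gripper_force: 5.0
```

Request:
drive_tool:
  steps:
    - [0.88,0,0,0,0]
    - [0.82,0,0,0,0]
    - [0.76,0,0,0,0]
    - [0.7,0,0,0,0]
    - [0.7,0,0,0,0]
    - [0.7,0,0,5,0]
    - [0.7,0,0,15,0]
    - [0.7,0,0,25,0]
    - [0.7,0,0,30,0]
    - [0.7,0,0,30,0]
    - [0.7,0,0,30,0]
    - [0.7,0,20,20,0]
    - [0.7,-10,35,0,0]
    - [0.7,-20,35,0,0]
    - [0.7,-20,35,0,0]
    - [0.7,-20,35,0,0]
    - [0.7,-20,30,0,0]
    - [0.7,-20,30,0,0]
    - [0.7,-20,0,0,0]
    - [0.7,0,0,0,0]

```text
clock: 20.25
position: [0.4785, 0.0141, 0.2082]
ee_rot: [-2.188, -2.249, 0.001]
force: [-0.9, -1.1, 0.8]
width: 0.3
gripper_force: 0.0
```

Run:
```python
from h import *
np.set_printoptions(precision=4,suppress=True)
s,t=Cam("side"),Cam("top")
cv2.imwrite("pics/f_side.png",s.im);cv2.imwrite("pics/f_top.png",t.im)
def show(im,r0,r1,c0,c1):
    for r in range(r0,r1,2):
        print(r,"".join("r" if int(p[2])-int(p[0])>25 else " .:-=+*#%@"[int(p.max())*9//255] for p in im[r,c0:c1]))
show(t.im,190,268,318,366)
show(s.im,170,232,300,382)
c=np.cos(.026);si=np.sin(.026)
L=lambda x,y,z:(.554+x*c-y*si,-.2093+x*si+y*c,z)
for n,x,y,z in[("bush top",0,0,.028),("end -y",-.048,-.025,.02),("end +y",-.048,.025,.02),("short top out -y",.062,-.025,.082),("short top out +y",.062,.025,.082),("end bottom +y",-.048,.025,.012),("rodtop",0,0,.112)]: print(n,t.px(L(x,y,z)),s.px(L(x,y,z)))
```

```text
190 rrrrrrrrrrrrrrrrrrrrrrrrrrrrrrrrrrrrrrrrrrrrrrrr
192 rrrrrrrrrrrrrrrrrrrrrrrrrrrrrrrrrrrrrrrrrrrrrrrr
194 rrrrrrrrrrrrrrrrrrrrrrrrrrrrrrrrrrrrrrrrrrrrrrrr
196 rrrrrrrrrrrrrrrrrrrrrrrrrrrrrrrrrrrrrrrrrrrrrrrr
198 rrrrrrrrrrrrrrrrrrrrrrrrrrrrrrrrrrrrrrrrrrrrrrrr
200 rrrrrrrrr.:::::::::::::::::::::::::rrrrrrrrrrrrr
202 rrrrrrrrr.:::::::::::::::::::-=*=::rrrrrrrrrrrrr
204 rrrrrrrrr.:=#:+#::::::::::::-+=-*=::rrrrrrrrrrrr
206 rrrrrrrrr.:-+%#=:::::::::::...::::::rrrrrrrrrrrr
208 rrrrrrrrr.::::....................:-rrrrrrrrrrrr
210 rrrrrrrrr.::::....................::rrrrrrrrrrrr
212 rrrrrrrrr:::::=%%%%%%%%%%%%%%%%%%%%%rrrrrrrrrrrr
214 rrrrrrrrr::::.+%%%%%%%%%%%%###***===rrrrrrrrrrrr
216 rrrrrrrrrr::-=+=+++++************+::rrrrrrrrrrrr
218 rrrrrrrrrr::-+%%%%%%%%%%%%%%%%%%%#::rrrrrrrrrrrr
220 rrrrrrrrrr:::+%%%%%%%%%%%%%%%%%%%%::rrrrrrrrrrrr
222 rrrrrrrrrr:--+%%%%%%%%%%%%%%%%%%%%::rrrrrrrrrrrr
224 rrrrr-rrrr.:-+%%%%%%%%%%%%%%%%%%%%=:rrrrrrrrrrrr
226 ::::::rrrr.:-+%%%%%%%%%%%%%%%%%%%%=::rrrrrrrrrrr
228 :::::::-rr.:-=#%%%%%%%#===+%%%%%%%+::rrrrrrrrrrr
230 -rrrrrrrrr.:-=#%%%%%%#====+%%%%%%%=:
[... 3321 characters left out ...]
rrrrrrr..::::::::::::::::::::::::::::::::::::::::::::::::::::::::::::::::+%#####r
226 rrrrrrrrrrrrrrrrrrrrrrrrrrrrrrrrrrrrr::::::::::::::::::::::::::::::::::...+%######
228 rrrrrrrrrrrrrrrrrrrrrrrrrrrrrrrrrrrrrrrrrrrrrrrrrrrrrrrrrrrrrrrrrrrrrrr*%%########
230 rrrrrrrrrrrrrrrrrrrrrrrrrrrrrrrrrrrr-----rrrrrrrrrrrrrrrrrrrrrrrrrrrrrr###########
bush top [341.6944 237.0711] [351.2596 208.313 ]
end -y [352.4377 256.1437] [371.3918 206.3977]
end +y [332.2167 256.9092] [372.6984 217.9364]
short top out -y [352.6715 210.2554] [325.074  181.3698]
short top out +y [331.358  211.0694] [324.5675 192.2161]
end bottom +y [332.0849 256.7452] [372.4211 220.9234]
rodtop [344.0466 237.2286] [353.4006 175.7562]
```

```bash
python3 -c "
from cell import arm; print(arm.sign_off())"
```

```text
the job is handed in; nothing more can be done
None
```

The job is handed in at about 20 s: the bracket was tipped gently over its corner, threaded down the rod and now sits flat and in line on the base, with the short leg over the long end; I opened 11 pictures, one over the limit of 10, and made the final check numerically.

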